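# Release the latched pantry drawer with the dowel

## Robot

A 6-joint arm with a two-finger parallel gripper is mounted at the origin on a cart in front of the work surface, level with it; the furniture and walls round the work are solid. World frame = base frame: x ahead of the robot, y to its left, z up, the work surface at z = 0. Lengths are in m, angles in rad, forces in N, time in s.
With the tool pointing down it reaches from about 0.35 to 0.775 m from the base axis. Payload 5.5 kg.
Tool frame: the origin (TCP) lies on the centre line of the jaws, within the pads' length; the fingertips stand 11 mm ahead of it and the grasp point (between the pads) lies 8 mm behind it; z points along the fingers, y is the line along which they close (so a half turn about z gives the same grasp; the last joint's range is limited). The gripper opens to 85 mm and grips with 20 to 120 N. Pads are 22 mm wide; open, the fingers measure 114 mm over their backs; the gripper's body (76 mm by 85 mm) begins 54 mm behind the grasp point. The pads swing forward as they close: fully open they stand 13 mm farther back than shut.
Start: joints at [1.105, 0.313, 0.046, 1.304, 0, 1.431], TCP at [0.184, 0.545, 0.242] pointing down, gripper open.
Joint ranges: [-2.76, 2.76], [-0.86, 1.69], [-1.03, 1.26], [-2.2, 2.34], [-1.47, 1.5], [-3.14, 3.14]. Speed limits (rad/s): [2.57, 2.57, 3.14, 3.14, 3.14, 3.14].

## Interface

Orientations are given as a unit quaternion [w, x, y, z].
In Python, from workcell import get_state, eyes, env gives the robot as it stands.
- The arm moves only by the shell command python3 -m inch 'ROWS' [OPENING] [FORCE]. ROWS is JSON, one flat list of numbers, 4 for each row, row after row: the shift along the tool's x, y, z in cm, then the turn about the tool's z in rad. A call has exactly 5 rows; each row shifts and turns the commanded pose from where the row before left it, along the tool's axes as they then stand; what a row does not reach is not made up. A row lasts 1/12 s, in which the tool goes at most 41.7 mm and 7.16 degrees, less where a joint would pass 70% of its speed; a pose out of reach is approached as far as the arm can. A call is refused whole if a number of a shift passes 4.17 or a number of a turn 0.125, either way. A call with a gripper value outside its range is refused whole. OPENING is the opening, from -1 (shut) to 1 (fully open), set as the call begins (- or left out, the last holds). The fingers move at their own pace and stop on an object; FORCE is the grip in N (left out, the last holds). Time passes only in rows, so rows that do not move let the fingers close, or fill a call up. It gives the time, the measured TCP pose, the force, the opening and the grip force at its end, in the units of the state.
- get_state(): the state, without advancing time (a new reading comes with each control period).
- eyes.read_camera(name): name is "scene" or "top" or "wrist"; returns the picture (400x640x3 uint8, red, green, blue); there is no depth.
- eyes.camera_info(name): a dict with "fovy" (degrees; the focal length in pixels is half the picture's height over the tangent of half this angle, whatever the lens; pixels are square), "cx", "cy" (the principal point, pixels), "D" ([k1, k2, p1, p2, k3] as OpenCV has them; the pictures are not rectified), "xyz" and "orientation" of the camera in the world. Camera axes: x right, y down, z forward; pixel columns grow to the right and rows downward; lengths in m; the calibration is good to about 2 mm. A picture is of the moment at which its call begins: read the wrist's pose just before it. camera_info takes no time and is no camera call; for the wrist camera it gives the pose at the moment of the call.
- env.hand_in(): hands the job in; it is judged then, once.
The state is a dict: "clock": time; "joint_pos": joint angles; "qvel": joint speeds; "tau": joint torques, N m; "tcp_pos": TCP position; "orientation": TCP orientation; "wrist_force": force on the tool from outside, world axes, zero at the start; "ft_torque": the same for the moment, N m; "finger_gap": finger opening in m; "grip_force": force on a finger pad.
Only numpy, scipy, OpenCV 4.12 (cv2) and the standard library are available. Lean on these libraries where they do the work, as an engineer would, in place of code of your own. Each camera call takes 0.05 s, during which the arm holds its last target. There are 200 camera calls.

## Task

Take the wooden dowel from its stand, push it down through the hole in the top of the wider of the two small wooden lockers until the spring latch behind the drawer lets go and the drawer springs open, then put the dowel back upright in its stand and let go.

Things in the scene. Friction and masses are not known exactly. Their poses are not given: they have to be found in the camera images.
- dowel_mid (a point): centre of the loose beech dowel, a plain round rod 18 mm thick, 150 mm long, about 60 g; the point is half-way up, 75 mm from foot and top; z runs along the rod, up. At the start it stands upright in its stand, its lower 38 mm in the hole. Best gripped at the centre or up to 25 mm above it.
- stand_hole (a point): centre of the mouth of the blind hole in the dowel's stand, a fixed wooden block 70 x 70 x 46 mm. The point lies on the block's top face, 46 mm above the worktop. Hole 24 mm wide, rim flared by 5 mm all round, 38 mm deep: the dowel's centre is 37 mm above this point when home.
- wide_hole (a point): centre of the mouth of the upright hole in the wide locker's top board, level with the top face, 120 mm above the worktop; z up, -x to the drawer front. Hole 34 mm wide, rim flared by 5 mm. In it, 15 mm below the top face, is the latch's flat steel head, 30 mm wide: it yields down at 2.5 to 7 N, lets the drawer go after 9 mm of travel, stops at 16 mm, and rises when freed.
- wide_drawer (a joint): how far the wide locker's drawer stands out, m: about 0 latched, 0.06 sprung fully open toward the robot (takes half a second). Wooden locker, fixed, 170 deep, 170 wide, 120 high, dark drawer front; its middle is 55 mm in front of the hole. A like but narrower one (110 mm wide, cork coaster on top) stands beside it, on either side, and is not wanted.

How it is judged:
By the outcome, as a careful person would: the job done as asked, in the order asked, and still so for the second after the job is handed in, with the robot touching nothing.
It also fails if it takes over 42 s, if anything falls off the work surface, if the arm or the gripper's body presses on something with over 40 N, if the wrist force passes 120 N, or if a joint passes its speed limit or range.

## Working session

There is one attempt and no reset: what is moved stays moved. The work goes in short steps, Python scripts to look and compute and a shell command to move; the robot and the scene stay as the last step left them, time stands still between calls to the robot, and variables do not carry over. Pictures are saved under pics/ and viewed, at most 10 in all, crops included, and the job is handed in when it is done.

```bash
ls; mkdir -p pics; python3 - <<'E'
from workcell import get_state, eyes, env
import cv2
s=get_state();print({k:s[k] for k in('clock','tcp_pos','orientation','finger_gap','wrist_force')})
for n in('scene','top','wrist'):
    print(n,eyes.camera_info(n))
    cv2.imwrite(f'pics/{n}0.png',eyes.read_camera(n)[:,:,::-1])
a=cv2.imread('pics/scene0.png');b=cv2.imread('pics/top0.png')
E
```

```text
pics
{'clock': 0.0, 'tcp_pos': array([0.1838522 , 0.5443088 , 0.24140336]), 'orientation': array([-2.78599535e-04,  1.62195252e-01,  9.86758262e-01, -8.68277094e-04]), 'finger_gap': 0.08559218104140061, 'wrist_force': array([ 0.17468546, -0.36249606,  0.46009307])}
scene {'fovy': 51.53828495066533, 'cx': 319.5999265973334, 'cy': 192.60514322705595, 'D': array([-0.10936237,  0.        ,  0.        ,  0.        ,  0.        ]), 'xyz': array([-0.04815807, -0.12520698,  0.75394611]), 'orientation': array([-0.31252139,  0.81046881, -0.46414106,  0.17333137])}
top {'fovy': 48.96589475075289, 'cx': 319.87587213053195, 'cy': 202.80360409898617, 'D': array([-0.07938047,  0.        ,  0.        ,  0.        ,  0.        ]), 'xyz': array([0.25340603, 0.14658554, 1.06859402]), 'orientation': array([ 0.07486919, -0.69453082,  0.71189905, -0.07225851])}
wrist {'fovy': 60.70460410457392, 'cx': 314.6623243598175, 'cy': 202.27111441793704, 'D': array([-0.05296459,  0.        ,  0.        ,  0.        ,  0.        ]), 'xyz': array([0.10609805, 0.57034677, 0.37289673]), 'orientation': array([0.13141455, 0.80143554, 0.57593332, 0.09344576])}
```

View pics/top0.png

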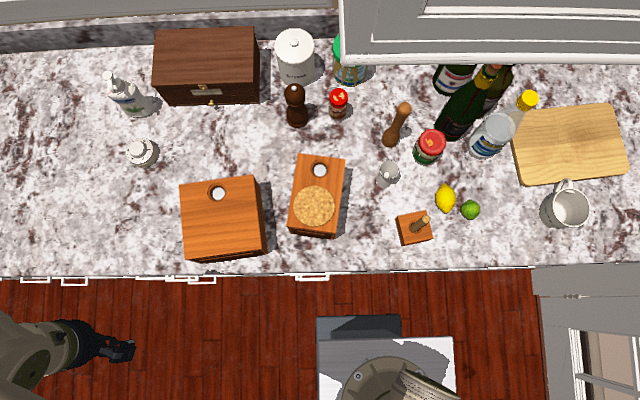

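View pics/scene0.png

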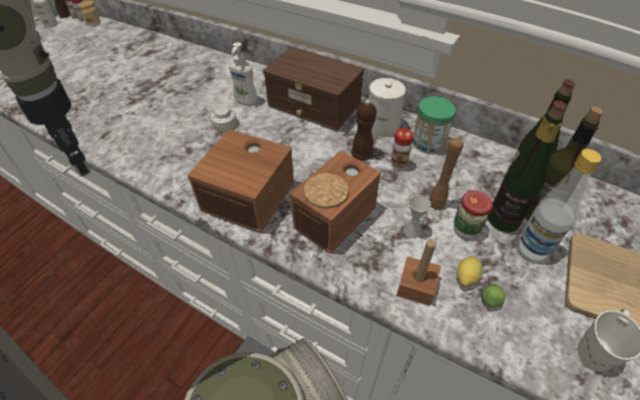

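The top view shows the wide locker at about (222,218) with its hole at (218,194). The narrow locker with the coaster is at (317,195). The stand is at (414,228), with the dowel top near (426,218).

```bash
cat > h.py <<'E'
import numpy as np, cv2
from workcell import get_state, eyes, env
from scipy.spatial.transform import Rotation as R
def rot(q): return R.from_quat(np.r_[q[1:],q[0]]).as_matrix()
def K(c):
    f=200/np.tan(np.radians(c['fovy']/2)); return np.array([[f,0,c['cx']],[0,f,c['cy']],[0,0,1]])
def ray(c,u,v):
    p=cv2.undistortPoints(np.array([[[u,v]]],float),K(c),c['D'])[0,0]
    return rot(c['orientation'])@np.r_[p,1]
def onz(c,u,v,z):
    d=ray(c,u,v); return c['xyz']+d*(z-c['xyz'][2])/d[2]
def proj(c,P):
    Rm=rot(c['orientation']).T; rv=cv2.Rodrigues(Rm)[0]
    return cv2.projectPoints(np.atleast_2d(np.array(P,float)),rv,-Rm@c['xyz'],K(c),c['D'])[0][:,0]
def plan(tgt):
    "shift to TCP target in tool axes, cm"
    s=get_state(); return rot(s['orientation']).T@(np.array(tgt)-s['tcp_pos'])*100
E
python3 - <<'E'
from h import *
a=cv2.imread('pics/top0.png');b=cv2.imread('pics/scene0.png')
r=lambda im,x,y,w,h:cv2.resize(im[y:y+h,x:x+w],(400,300),interpolation=cv2.INTER_CUBIC)
m=np.vstack([np.hstack([r(a,380,190,80,60),r(a,180,165,80,60)]),np.hstack([r(b,390,235,100,75),r(b,210,120,100,75)])])
cv2.imwrite('pics/crop.png',m)
t=eyes.camera_info('top')
print(onz(t,218,194,.12),onz(t,426,218,.158),onz(t,414,228,.046))
E
```

```text
[0.47990398 0.37430196 0.12      ] [ 0.40759031 -0.07549987  0.158     ] [ 0.40341905 -0.07259792  0.046     ]
```

View pics/crop.png

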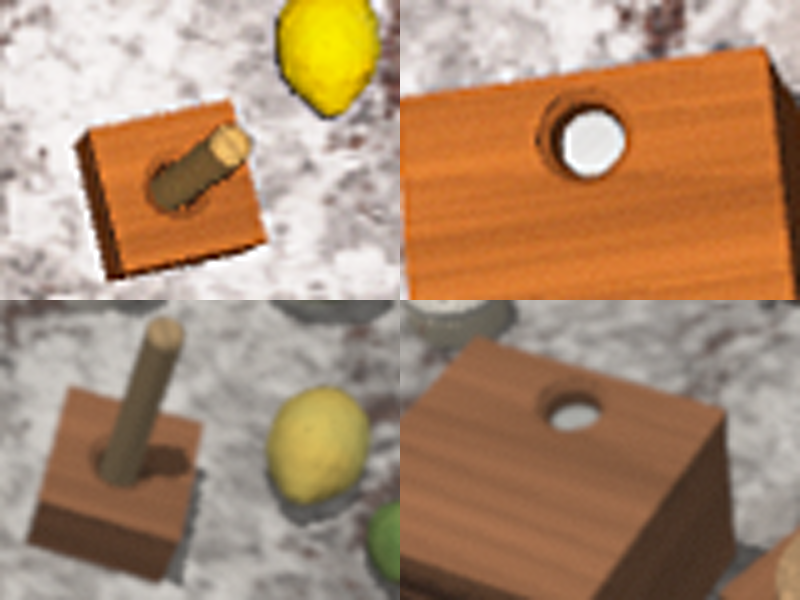

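```bash
python3 - <<'E'
from h import *
t=eyes.camera_info('top');s=eyes.camera_info('scene')
for n,a,b,z in(('hole',(216.0,191.6),(252.8,146.6),.12),('dowtop',(426,218.9),(431,242.7),.158)):
    A=[];B=[]
    for c,p in((t,a),(s,b)):
        d=ray(c,*p);d/=np.linalg.norm(d);M=np.eye(3)-np.outer(d,d);A.append(M);B.append(M@c['xyz'])
    print(n,np.linalg.solve(sum(A),sum(B)),onz(t,*a,z),onz(s,*b,z))
print('stand',onz(t,415.1,226.8,.046))
c=[onz(t,180+(x-400)/5-.4,165+y/5-.4,.12) for x,y in((765,47),(785,290),(400,100))]
print(c,'front dir yaw',np.degrees(np.arctan2(*(c[0]-c[1])[1::-1])))
c=[onz(t,380+x/5-.4,190+y/5-.4,.046) for x,y in((88,130),(230,100),(267,242),(122,272))];print(np.array(c),np.mean(c,0))
S=get_state();print(rot(S['orientation']))
E
```

```text
hole [0.48767935 0.37972362 0.11389074] [0.48552964 0.37895083 0.12      ] [0.4832044  0.37417911 0.12      ]
dowtop [ 0.40643975 -0.07663372  0.15594387] [ 0.40566632 -0.07535958  0.158     ] [ 0.4054465  -0.07749382  0.158     ]
stand [ 0.40620446 -0.07539763  0.046     ]
[array([0.52401517, 0.29712756, 0.12      ]), array([0.41324626, 0.28743704, 0.12      ]), array([0.50395437, 0.4622906 , 0.12      ])] front dir yaw 4.999743624546391
[[ 0.43412146 -0.03459583  0.046     ]
 [ 0.44683223 -0.10334167  0.046     ]
 [ 0.3784839  -0.11596175  0.046     ]
 [ 0.3662829  -0.04659239  0.046     ]] [ 0.40643012 -0.07512291  0.046     ]
[[-9.47399950e-01  3.20051450e-01 -6.35457348e-04]
 [ 3.20052016e-01  9.47399151e-01 -1.24734535e-03]
 [ 2.02817065e-04 -1.38511433e-03 -9.99999020e-01]]
```

```bash
python3 -m inch '[-1.6,-1,0,0,-2.6,-1.7,0,0,-2.6,-1.7,0,0,-2.6,-1.7,0,0,-2.6,-1.7,0,0]' 1 60
python3 -m inch '[-2.6,-1.7,0,0,-2.6,-1.7,0,0,-2.6,-1.7,0,0,-2.6,-1.7,0,0,-2.6,-1.7,0,0]'
python3 -m inch '[-1.5,-3.5,0,0,-1.5,-3.5,0,0,-1.5,-3.5,0,0,-1.5,-3.5,0,0,-1.5,-3.5,0,0]'
python3 -m inch '[-1.5,-3.5,0,0,-1.5,-3.5,0,0,-1.5,-3.5,0,0,-1.5,-3.5,0,0,-1,-2,0,0]'
python3 - <<'E'
from h import *
print(plan((.4062,-.0757,.175)),get_state()['joint_pos'])
cv2.imwrite('pics/w1.png',eyes.read_camera('wrist')[:,:,::-1]); c=eyes.camera_info('wrist')
print(proj(c,[(.4062,-.0757,.158),(.4062,-.0757,.046)]))
E
```

```text
clock: 0.57
tcp_pos: [0.2731, 0.4313, 0.2419]
orientation: [-0.0, 0.162, 0.987, -0.0]
wrist_force: [-0.1, 0.5, 0.1]
finger_gap: 0.0852
grip_force: 0.0
clock: 0.98
tcp_pos: [0.3693, 0.309, 0.2422]
orientation: [-0.0, 0.162, 0.987, -0.0]
wrist_force: [-0.2, 0.3, 0.2]
finger_gap: 0.0853
grip_force: 0.0
clock: 1.4
tcp_pos: [0.3833, 0.1189, 0.2422]
orientation: [-0.0, 0.162, 0.987, 0.0]
wrist_force: [0.9, -0.0, 0.0]
finger_gap: 0.0857
grip_force: 0.0
clock: 1.82
tcp_pos: [0.3987, -0.0565, 0.2423]
orientation: [0.0, 0.163, 0.987, -0.0]
wrist_force: [0.3, 0.6, 0.1]
finger_gap: 0.0853
grip_force: 0.0
[-1.32570987 -1.56782364  6.72839765] [-3.40308109e-01 -2.13745080e-02 -3.50194099e-01  1.24138187e+00
 -7.27093661e-04 -1.19191143e-02]
[[295.11157877 231.18878061]
 [301.45888306 186.18604152]]
```

View pics/w1.png

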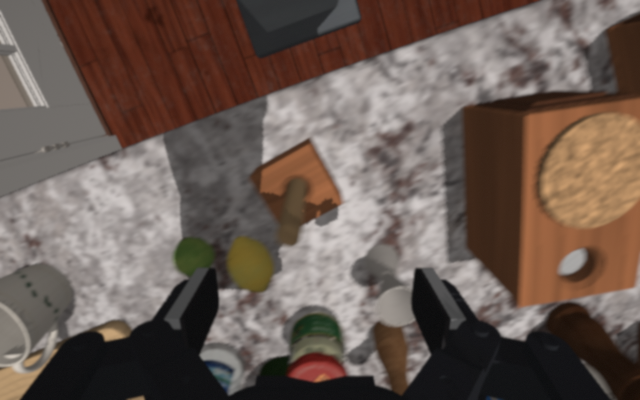

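The wrist view shows the stand near (297,187), with the dowel top near (289,240), about 10 px from the prediction. I took the picture before the arm had settled, so I'll approach and check again at rest.

```bash
python3 -m inch '[-0.6,-0.8,1.5,0,-0.7,-0.8,1.5,0,0,0,1,0,0,0,0,0,0,0,0,0]'
python3 - <<'E'
from h import *
c=eyes.camera_info('wrist');im=eyes.read_camera('wrist')[:,:,::-1]
print(plan((.4062,-.0757,.101)),get_state()['tcp_pos'])
p=proj(c,[(.4062,-.0757,.158),(.4062,-.0757,.046)]);print(p)
x,y=map(int,p.mean(0)-[80,60]);print(x,y)
cv2.imwrite('pics/w2.png',cv2.resize(im[y:y+120,x:x+160],(800,600),interpolation=cv2.INTER_CUBIC))
E
```

```text
clock: 2.28
tcp_pos: [0.4054, -0.0725, 0.2018]
orientation: [-0.001, 0.162, 0.987, 0.0]
wrist_force: [0.7, -0.1, 0.5]
finger_gap: 0.0852
grip_force: 0.0
[-0.13504656 -0.29069203 10.14850407] [ 0.40589311 -0.07254334  0.2024861 ]
[[310.42143648 244.1934055 ]
 [311.88695282 188.81649057]]
231 156
```

View pics/w2.png

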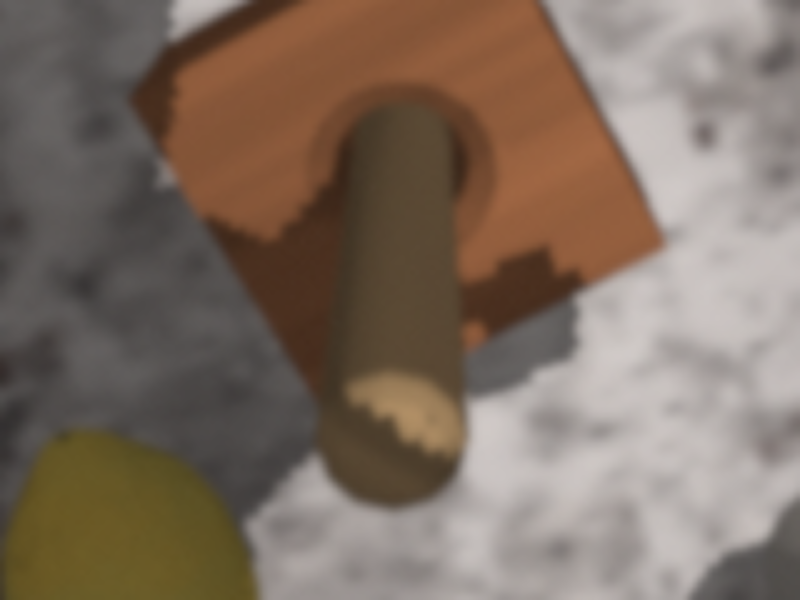

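The dowel top is at about (309,243) in full-frame pixels, within 1 px of the prediction, so I'm descending to grasp.

```bash
python3 -m inch '[-0.13,-0.29,1.5,0,0,0,2.5,0,0,0,2.5,0,0,0,2,0,0,0,1.65,0]'
python3 -m inch '[0,0,0,0,0,0,0,0,0,0,0,0,0,0,0,0,0,0,0,0]' -1 60
python3 -m inch '[0,0,0,0,0,0,0,0,0,0,0,0,0,0,0,0,0,0,0,0]'
```

```text
clock: 2.75
tcp_pos: [0.4065, -0.0755, 0.1003]
orientation: [0.0, 0.162, 0.987, 0.0]
wrist_force: [0.3, 0.0, 0.3]
finger_gap: 0.0859
grip_force: 0.0
clock: 3.17
tcp_pos: [0.4075, -0.0762, 0.1021]
orientation: [0.001, 0.162, 0.987, -0.0]
wrist_force: [-0.5, 0.0, -0.6]
finger_gap: 0.0256
grip_force: 0.0
clock: 3.58
tcp_pos: [0.4074, -0.0764, 0.102]
orientation: [0.001, 0.162, 0.987, -0.0]
wrist_force: [-1.5, -0.3, 7.2]
finger_gap: 0.0167
grip_force: 58.5
```

```bash
python3 -m inch '[0,0,-1.5,0,0,0,-3,0,0,0,-3.5,0,0,0,-3.5,0,0,0,-3,0]'
python3 -m inch '[0,0,-0.7,0,0.3,1.7,0,0,0.5,3.4,0,0,0.5,3.4,0,0,0.5,3.4,0,0]'
python3 -m inch '[0.5,3.4,0,0,0.6,3.4,0,0,0.6,3.4,0,0,0.6,3.4,0,0,0.6,3.4,0,0]'
python3 -m inch '[0.6,3.4,0,0,0.6,3.4,0,0,0.6,3.4,0,0,0.5,2.4,0,0,0.4,1.8,0,0]'
python3 -m inch '[0,0,0,0,0,0,0,0,0,0,0,0,0,0,0,0,0,0,0,0]'
python3 - <<'E'
from h import *
c=eyes.camera_info('wrist');im=eyes.read_camera('wrist')[:,:,::-1]
s=get_state();print(s['tcp_pos'],plan((.485,.377,.22)))
print(proj(c,[(.485,.377,.12),s['tcp_pos']-[0,0,.093]]))
cv2.imwrite('pics/w3.png',im)
E
```

```text
clock: 4.0
tcp_pos: [0.4063, -0.0759, 0.2482]
orientation: [0.001, 0.162, 0.987, -0.0]
wrist_force: [0.6, -0.5, 0.1]
finger_gap: 0.0168
grip_force: 58.7
clock: 4.42
tcp_pos: [0.4273, 0.0436, 0.2525]
orientation: [-0.0, 0.163, 0.987, 0.0]
wrist_force: [0.8, -0.7, -0.1]
finger_gap: 0.0169
grip_force: 58.8
clock: 4.83
tcp_pos: [0.454, 0.2147, 0.2523]
orientation: [-0.0, 0.162, 0.987, -0.0]
wrist_force: [0.7, -0.2, -0.7]
finger_gap: 0.0166
grip_force: 58.8
clock: 5.25
tcp_pos: [0.4746, 0.3603, 0.2516]
orientation: [-0.001, 0.161, 0.987, -0.0]
wrist_force: [0.4, -0.6, 0.3]
finger_gap: 0.0166
grip_force: 58.8
clock: 5.67
tcp_pos: [0.4749, 0.357, 0.2529]
orientation: [-0.0, 0.163, 0.987, -0.0]
wrist_force: [0.9, 0.3, 0.4]
finger_gap: 0.0168
grip_force: 58.8
[0.474981   0.35700061 0.25306001] [-0.30561743  2.21539495  3.30633062]
[[342.49651659 197.98941424]
 [315.35302859 211.36136551]]
```

View pics/w3.png

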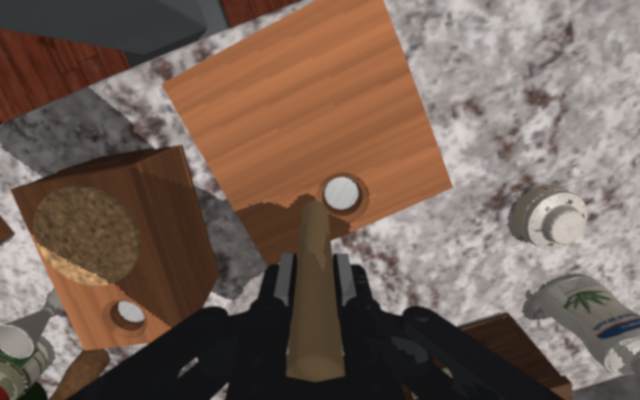

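The hole mouth is at about (345,194) and the dowel foot at (314,208). I'll back-project the mouth to get a better position.

```bash
python3 - <<'E'
from h import *
im=cv2.imread('pics/w3.png')
c=eyes.camera_info('wrist')
p=onz(c,345,194,.12);print(p,plan(np.r_[p[:2],.215]), onz(c,314,210,.16))
cv2.imwrite('pics/w3c.png',cv2.resize(im[155:230,290:390],(800,600),interpolation=cv2.INTER_CUBIC))
E
```

```text
[0.48254293 0.38002647 0.12      ] [0.02438507 2.42297181 3.80630836] [0.47386986 0.3565029  0.16      ]
```

View pics/w3c.png

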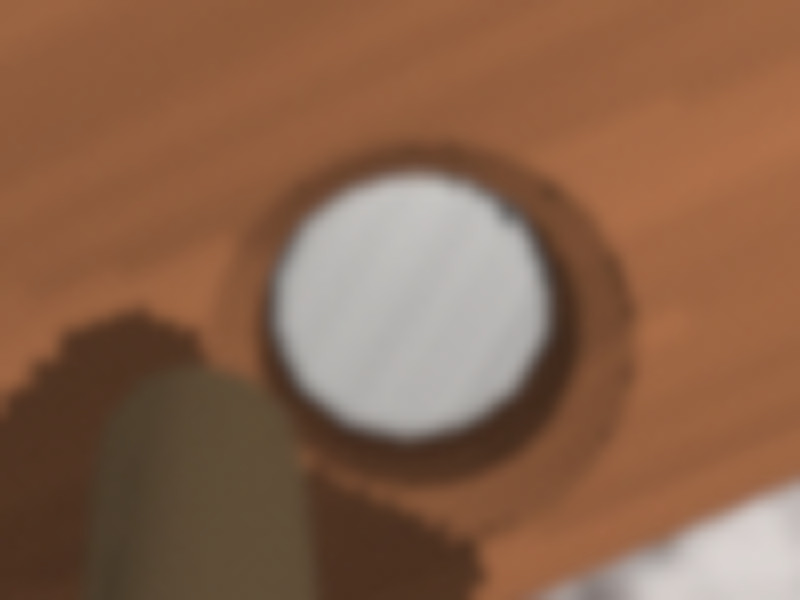

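The crop puts the flare centre at about (342.4,197), within 1 px of the first estimate, so I'm using (0.485,0.377).

```bash
python3 -m inch '[-0.1,0.8,0,0,-0.1,0.9,0,0,-0.08,0.53,0.5,0,0,0,1.5,0,0,0,1.5,0]'
python3 -m inch '[0,0,1,0,0,0,0.4,0,0,0,0,0,0,0,0,0,0,0,0,0]'
```

```text
clock: 6.13
tcp_pos: [0.4856, 0.3794, 0.2176]
orientation: [0.001, 0.162, 0.987, 0.001]
wrist_force: [-0.8, 0.1, -1.2]
finger_gap: 0.0168
grip_force: 58.8
clock: 6.55
tcp_pos: [0.4851, 0.3785, 0.2047]
orientation: [0.001, 0.162, 0.987, 0.0]
wrist_force: [0.5, -0.5, -0.9]
finger_gap: 0.0167
grip_force: 58.8
```

```bash
python3 -m inch '[0,-0.05,0.3,0,0,0,0.4,0,0,0,0.4,0,0,0,0,0,0,0,0,0]'
python3 -m inch '[0,0,0.4,0,0,0,0.3,0,0,0,0,0,0,0,0,0,0,0,0,0]'
python3 -m inch '[0,0,0,0,0,0,0,0,0,0,0,0,0,0,0,0,0,0,0,0]'
python3 - <<'E'
from h import *
c=eyes.camera_info('top');im=eyes.read_camera('top')[:,:,::-1];b=eyes.read_camera('scene')[:,:,::-1]
r=lambda im,x,y,w,h:cv2.resize(im[y:y+h,x:x+w],(400,300),interpolation=cv2.INTER_CUBIC)
cv2.imwrite('pics/open1.png',np.hstack([r(im,160,150,160,120),r(b,160,90,160,120)]))
E
```

```text
clock: 6.97
tcp_pos: [0.485, 0.378, 0.1932]
orientation: [0.001, 0.162, 0.987, 0.001]
wrist_force: [1.0, 0.3, 1.8]
finger_gap: 0.0166
grip_force: 59.1
clock: 7.38
tcp_pos: [0.485, 0.378, 0.1863]
orientation: [0.001, 0.162, 0.987, 0.0]
wrist_force: [1.5, 0.0, 4.4]
finger_gap: 0.0167
grip_force: 59.3
clock: 7.8
tcp_pos: [0.4848, 0.3779, 0.186]
orientation: [0.0, 0.162, 0.987, 0.0]
wrist_force: [2.9, 1.3, 5.9]
finger_gap: 0.0162
grip_force: 59.3
```

View pics/open1.png

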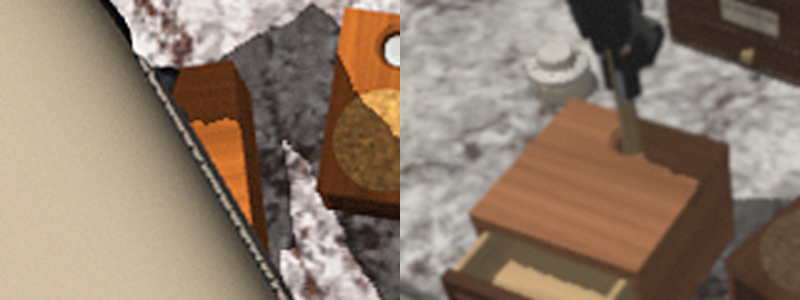

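The scene view (right) shows the drawer sprung open and the dowel in the hole. I'm lifting it and carrying it back.

```bash
python3 -m inch '[0,0,-1.2,0,0,0,-2,0,0,0,-2,0,0,0,-1.4,0,0,0,0,0]'
python3 -m inch '[-0.3,-1.7,0,0,-0.5,-3.4,0,0,-0.5,-3.4,0,0,-0.5,-3.4,0,0,-0.5,-3.4,0,0]'
python3 -m inch '[-0.6,-3.4,0,0,-0.6,-3.4,0,0,-0.6,-3.4,0,0,-0.6,-3.4,0,0,-0.6,-3.4,0,0]'
python3 -m inch '[-0.6,-3.4,0,0,-0.6,-3.4,0,0,-0.5,-3.4,0,0,-0.2,-1.5,0,0,0,-0.8,0,0]'
python3 -m inch '[0,0,0,0,0,0,0,0,0,0,0,0,0,0,0,0,0,0,0,0]'
python3 - <<'E'
from h import *
s=get_state();c=eyes.camera_info('wrist');im=eyes.read_camera('wrist')[:,:,::-1]
print(s['tcp_pos'],plan((.4068,-.0757,.15)))
p=proj(c,[(.4063,-.0753,.046),s['tcp_pos']-[0,0,.093]]);print(p)
x,y=map(int,p.mean(0)-[80,60]);print(x,y)
cv2.imwrite('pics/w4.png',cv2.resize(im[y:y+120,x:x+160],(800,600),interpolation=cv2.INTER_CUBIC))
E
```

```text
clock: 8.32
tcp_pos: [0.4842, 0.3776, 0.2535]
orientation: [0.0, 0.162, 0.987, 0.0]
wrist_force: [0.8, -0.2, -1.2]
finger_gap: 0.0166
grip_force: 58.8
clock: 8.73
tcp_pos: [0.4549, 0.2236, 0.2492]
orientation: [-0.002, 0.162, 0.987, -0.001]
wrist_force: [0.7, -0.3, 0.6]
finger_gap: 0.0167
grip_force: 58.8
clock: 9.15
tcp_pos: [0.4288, 0.0535, 0.2496]
orientation: [-0.002, 0.162, 0.987, -0.0]
wrist_force: [-0.2, -0.8, -0.4]
finger_gap: 0.0168
grip_force: 58.8
clock: 9.57
tcp_pos: [0.4074, -0.0712, 0.2498]
orientation: [-0.002, 0.164, 0.986, 0.0]
wrist_force: [0.4, -0.5, -0.6]
finger_gap: 0.017
grip_force: 58.8
clock: 9.98
tcp_pos: [0.4094, -0.0687, 0.2517]
orientation: [-0.0, 0.161, 0.987, 0.0]
wrist_force: [-0.7, -0.0, -0.9]
finger_gap: 0.0165
grip_force: 58.9
[ 0.40941895 -0.06870743  0.25167362] [ 0.03215092 -0.73478195 10.17272633]
[[307.84146556 172.24800445]
 [315.19762331 211.28564177]]
231 131
```

View pics/w4.png

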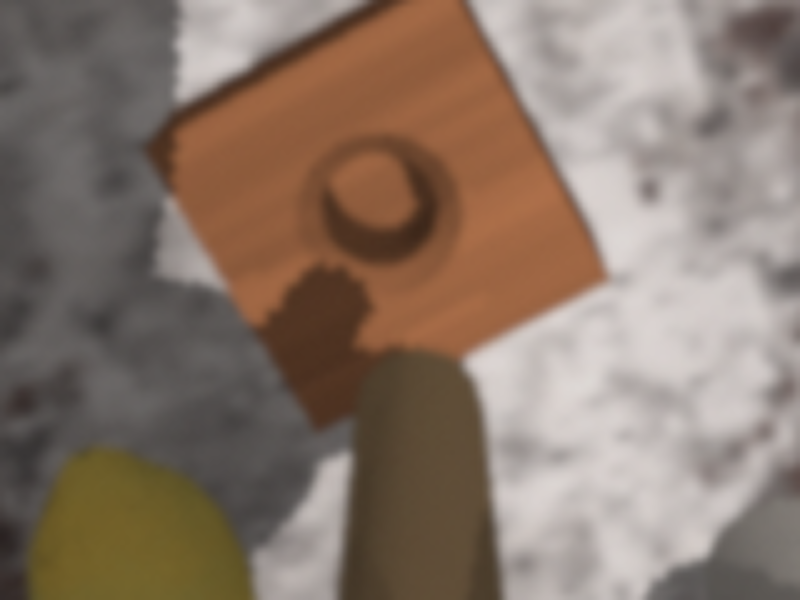

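The stand hole mouth is at about (306.8,172.6) in full-frame pixels, against a prediction of (307.8,172.2), and the foot is where I expected it. I'm lowering the dowel.

```bash
python3 -m inch '[0.04,-0.38,0,0,0,-0.38,2,0,0,0,3,0,0,0,3,0,0,0,1.5,0]'
python3 -m inch '[0,0,0.3,0,0,0,0.3,0,0,0,0,0,0,0,0,0,0,0,0,0]'
python3 -c "
from h import *
print(plan((.4067,-.0757,.102)),get_state()['wrist_force'])"
```

```text
clock: 10.45
tcp_pos: [0.405, -0.0762, 0.154]
orientation: [-0.002, 0.162, 0.987, 0.0]
wrist_force: [-1.0, -0.1, -1.5]
finger_gap: 0.0169
grip_force: 58.9
clock: 10.87
tcp_pos: [0.4075, -0.0772, 0.1521]
orientation: [0.001, 0.162, 0.987, -0.0]
wrist_force: [-0.1, -0.1, 0.3]
finger_gap: 0.0168
grip_force: 58.9
[0.1372029  0.11377345 5.00487887] [-0.07372423 -0.05270165  0.26928176]
```

```bash
python3 -m inch '[0.1,0.1,0.5,0,0,0,0.6,0,0,0,0.6,0,0,0,0.5,0,0,0,0,0]'
python3 -m inch '[0,0,0.6,0,0,0,0.6,0,0,0,0.5,0,0,0,0.5,0,0,0,0,0]'
```

```text
clock: 11.28
tcp_pos: [0.405, -0.0752, 0.1274]
orientation: [-0.001, 0.162, 0.987, 0.0]
wrist_force: [0.1, -0.5, -0.2]
finger_gap: 0.0166
grip_force: 58.9
clock: 11.7
tcp_pos: [0.4052, -0.0753, 0.1056]
orientation: [-0.001, 0.162, 0.987, 0.0]
wrist_force: [0.2, -0.7, -0.8]
finger_gap: 0.0169
grip_force: 58.9
```

```bash
python3 -m inch '[0,0,0.2,0,0,0,0.15,0,0,0,0,0,0,0,0,0,0,0,0,0]'
python3 -m inch '[0,0,0,0,0,0,0,0,0,0,0,0,0,0,0,0,0,0,0,0]' 0.9
python3 -m inch '[0,0,0,0,0,0,0,0,0,0,0,0,0,0,0,0,0,0,0,0]'
python3 -m inch '[0,0,-1,0,0,0,-2.5,0,0,0,-3,0,0,0,-3,0,0,0,-3,0]'
python3 -m inch '[0,0,-2,0,0,0,0,0,0,0,0,0,0,0,0,0,0,0,0,0]'
python3 - <<'E'
from h import *
im=eyes.read_camera('top')[:,:,::-1];b=eyes.read_camera('scene')[:,:,::-1]
r=lambda im,x,y,w,h:cv2.resize(im[y:y+h,x:x+w],(400,300),interpolation=cv2.INTER_CUBIC)
cv2.imwrite('pics/end.png',np.vstack([np.hstack([r(im,370,180,80,60),r(im,160,150,160,120)]),np.hstack([r(b,390,210,120,90),r(b,160,90,160,120)])]))
E
```

```text
clock: 12.12
tcp_pos: [0.406, -0.0756, 0.1034]
orientation: [0.0, 0.162, 0.987, -0.0]
wrist_force: [0.1, -0.4, -0.3]
finger_gap: 0.0168
grip_force: 58.9
clock: 12.53
tcp_pos: [0.4059, -0.0756, 0.1034]
orientation: [0.0, 0.162, 0.987, 0.0]
wrist_force: [0.6, -0.8, -0.4]
finger_gap: 0.0759
grip_force: 0.0
clock: 12.95
tcp_pos: [0.4059, -0.0755, 0.1033]
orientation: [0.0, 0.162, 0.987, 0.0]
wrist_force: [0.3, -0.3, -0.5]
finger_gap: 0.0812
grip_force: 0.0
clock: 13.37
tcp_pos: [0.4055, -0.0754, 0.2295]
orientation: [-0.0, 0.162, 0.987, 0.0]
wrist_force: [0.9, 0.5, -0.2]
finger_gap: 0.0813
grip_force: 0.0
clock: 13.78
tcp_pos: [0.4051, -0.0752, 0.247]
orientation: [-0.001, 0.162, 0.987, 0.0]
wrist_force: [0.7, 0.2, -0.5]
finger_gap: 0.081
grip_force: 0.0
```

View pics/end.png

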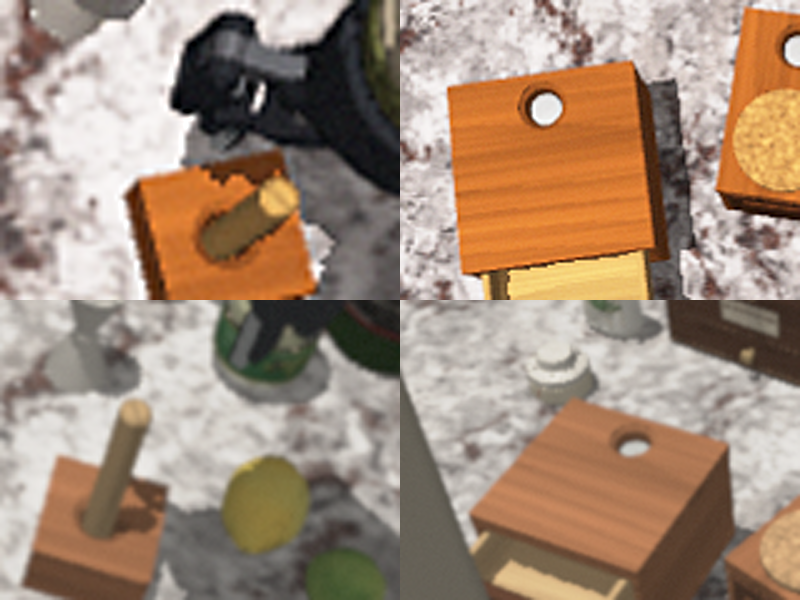

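The dowel stands upright in its stand, released. The wide drawer is open, the latch head is back up, and the gripper is clear of everything.

```bash
python3 -c "
from workcell import env
print(env.hand_in())"
```

```text
the job is handed in; nothing more can be done
None
```

The wide locker's drawer sprang open, the dowel is back upright in its stand and released, and the job was handed in at about 14 s of the 42 s allowed; no verdict came back.

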